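# Cure the rocking corner of a leak-test jig

## Robot

A 6-joint arm with a two-finger parallel gripper is mounted at the origin on a cart in front of the work surface, level with it; the furniture and walls round the work are solid. World frame = base frame: x ahead of the robot, y to its left, z up, the work surface at z = 0. Lengths are in m, angles in degrees, forces in N, time in s.
With the tool pointing down it reaches from about 0.375 to 0.9 m from the base axis. Payload 3.1 kg.
Tool frame: the origin (TCP) lies at the very end of the fingers, on their centre line; the grasp point (between the pads) lies 19 mm behind it (grasp_offset is the distance from the TCP to the grasp point, in m); z points along the fingers, y is the direction in which the jaws open and shut (so a half turn about z gives the same grasp; the last joint's range is limited). The gripper opens to 87 mm and grips with 3 to 60 N. Pads are 19 mm wide; open, the fingers measure 117 mm over their backs; the gripper's body (75 mm by 190 mm) begins 51 mm behind the grasp point.
Start: joints at [-84.082, 30.224, 82.088, -0, 67.689, -10.227], TCP at [0.174, -0.6, 0.192] pointing down, gripper open.
Joint ranges: [-176.69, 176.69], [-43.24, 126.21], [12.49, 139.97], [-82, 262], [0, 151.66], [-163.58, 163.58]. Speed limits (degrees/s): [159.86, 159.86, 180, 180, 180, 180].

## Interface

Orientations are given as a 3x3 rotation matrix whose columns are the frame's x, y, z axes.
In Python, from rig import * gives the robot as it stands. The module is installed in compiled form; this text tells all that it offers.
- The arm moves only by the tool play_rows, never from a script. Its argument "plan" is a list that holds one entry, the list of rows, each a list of 7 numbers: the shift along the world's x, y, z each as a share of 5 cm, from -1 to 1, then the turn, a rotation vector about the world's x, y, z each as a share of pi rad, from -1 to 1, then the gripper's target within -1 to 1 (fully open at 1, half-way at 0, shut at -1). A call has 1 to 12 rows; each row shifts and turns the commanded pose from where the row before left it; what a row does not reach is not made up. A row lasts 1/10 s, in which the tool goes at most 50 mm and 8.59 degrees, less where a joint would pass 70% of its speed; a pose out of reach is approached as far as the arm can. A call with a number of a shift or a turn outside -1 to 1 is refused whole. A call with a gripper value outside its range is refused whole. The fingers move at their own pace and stop on an object; the grip force is fixed at half the most. Time passes only in rows, so rows that do not move let the fingers close. It gives the time, the measured TCP pose, the force and the opening at its end, in the units of the state.
- read_state(): the state, without advancing time (a new reading comes with each control period).
- capture(name): name is "side" or "top" or "wrist"; returns the picture (400x640x3 uint8, red, green, blue); there is no depth.
- camera_params(name): a dict with "intrinsics" (3x3 intrinsics, pixels), "k1" (the pictures are not rectified: a ray, as slopes to the right and down, at radius r is drawn at 1 + k1 r^2 times it, then the intrinsics apply), "R" (3x3) and "t" (3): a world point X has camera coordinates R X + t; the wrist camera has in their place "mount" (4x4, takes a point from camera to tool coordinates, whose origin is the TCP and whose axes are the flange's). Camera axes: x right, y down, z forward; pixel columns grow to the right and rows downward; lengths in m; the calibration is good to about 2 mm. A picture is of the moment at which its call begins: read the wrist's pose just before it. camera_params takes no time and is no camera call.
- hand_in(): hands the job in, once; it reports no verdict.
The state is a dict: "time_s": time; "joint_positions": joint angles; "qvel": joint speeds; "tau": joint torques, N m; "position": TCP position; "tcp_rot": TCP orientation; "force": force on the tool from outside, world axes, zero at the start; "moment": the same for the moment, N m; "opening": opening from 0.0 (shut) to 1.0 (fully open).
Only numpy, scipy, OpenCV 4.12 (cv2) and the standard library are available. Lean on these libraries where they do the work, as an engineer would, in place of code of your own. Each camera call takes 0.05 s, during which the arm holds its last target. There are 200 camera calls.

## Task

The jig's nest plate rocks: press down on its corners one after another with the fingertips until you find the one that gives, then press that corner's shim lever down flat, and press firmly on that same corner once more to prove that it no longer rocks. Leave the other three shim levers up, grip and lift nothing, and leave the test block in its nest and the things round the jig where they are.

Things in the scene. Friction and masses are not known exactly. Their poses are not given: they have to be found in the camera images.
- jig_base: Grey base of a leak-test jig, bolted to the bench, 156 (x) x 244 (y) x 22 mm; origin under its centre. It carries the nest plate on a rubber mount at its middle. In four pockets lie hidden steel rest pads for the plate's feet. One pad, a different one each time, is worn 3.5 mm; turned up to 0.3 rad from x ahead, y left.
- plate: Aluminium nest plate, 130 (x) x 176 (y) x 10 mm, top face 46 mm above the bench; cannot be lifted off. Origin: middle of the mount, 21 mm below the top face; axes as the base, z up. Over the worn pad a press of about 5 N tips the plate 0.04 rad (corner down 3.5 mm, opposite one up) until the foot lands; let go, it levels itself. The three sound corners give under 1 mm.
- corner_a (a point): Flush foot screw in the plate's top face at its far left corner (plate x +50, y +72 mm): where to press that corner.
- corner_b (a point): Flush foot screw in the plate's top face at its far right corner (plate x +50, y -72 mm): where to press that corner.
- corner_c (a point): Flush foot screw in the plate's top face at its near left corner (plate x -50, y +72 mm): where to press that corner.
- corner_d (a point): Flush foot screw in the plate's top face at its near right corner (plate x -50, y -72 mm): where to press that corner.
- shim_a (a joint): Cam shim lever at the far left corner, on a pin outside the plate's end face. In rad: 0 = fully raised (60 deg above level, leaning outward), 1.05 = flat (level, its stop); 0 to 0.18 at the start. Flat, its heel bears on the worn pad and fills the gap. It stays where it is left (friction, 2 N). At a sound corner the heel meets the pad at about 0.27 and would jack the plate askew.
- shim_b (a joint): Cam shim lever at the far right corner, on a pin outside the plate's end face. In rad: 0 = fully raised (60 deg above level, leaning outward), 1.05 = flat (level, its stop); 0 to 0.18 at the start. Flat, its heel bears on the worn pad and fills the gap. It stays where it is left (friction, 2 N). At a sound corner the heel meets the pad at about 0.27 and would jack the plate askew.
- shim_c (a joint): Cam shim lever at the near left corner, on a pin outside the plate's end face. In rad: 0 = fully raised (60 deg above level, leaning outward), 1.05 = flat (level, its stop); 0 to 0.18 at the start. Flat, its heel bears on the worn pad and fills the gap. It stays where it is left (friction, 2 N). At a sound corner the heel meets the pad at about 0.27 and would jack the plate askew.
- shim_d (a joint): Cam shim lever at the near right corner, on a pin outside the plate's end face. In rad: 0 = fully raised (60 deg above level, leaning outward), 1.05 = flat (level, its stop); 0 to 0.18 at the start. Flat, its heel bears on the worn pad and fills the gap. It stays where it is left (friction, 2 N). At a sound corner the heel meets the pad at about 0.27 and would jack the plate askew.
- paddle_a (a point): Top of the far left lever's paddle (22 x 24 x 6 mm), 50 mm from the pin; lever end at 62 mm. The pin is 31 mm above the bench, 18 mm outward (along plate y) of the corner screw; its ears reach 8 mm further. The raised end is some 30 mm outward of the pin, 85 mm above the bench: a press straight down there, 48 mm outward of the screw, lays it flat; flat, its top is 34 mm high.
- paddle_b (a point): Top of the far right lever's paddle (22 x 24 x 6 mm), 50 mm from the pin; lever end at 62 mm. The pin is 31 mm above the bench, 18 mm outward (along plate y) of the corner screw; its ears reach 8 mm further. The raised end is some 30 mm outward of the pin, 85 mm above the bench: a press straight down there, 48 mm outward of the screw, lays it flat; flat, its top is 34 mm high.
- paddle_c (a point): Top of the near left lever's paddle (22 x 24 x 6 mm), 50 mm from the pin; lever end at 62 mm. The pin is 31 mm above the bench, 18 mm outward (along plate y) of the corner screw; its ears reach 8 mm further. The raised end is some 30 mm outward of the pin, 85 mm above the bench: a press straight down there, 48 mm outward of the screw, lays it flat; flat, its top is 34 mm high.
- paddle_d (a point): Top of the near right lever's paddle (22 x 24 x 6 mm), 50 mm from the pin; lever end at 62 mm. The pin is 31 mm above the bench, 18 mm outward (along plate y) of the corner screw; its ears reach 8 mm further. The raised end is some 30 mm outward of the pin, 85 mm above the bench: a press straight down there, 48 mm outward of the screw, lays it flat; flat, its top is 34 mm high.
- test_block: Aluminium test block, 44 x 50 x 18 mm, loose between dowels on the middle of the plate. Origin: centre of its underside. Stays there.
- hex_key: Hex key, 36 x 96 x 6 mm, lying on the bench on the robot's side of the jig. Bystander; origin under its centre.
- jar: Clear sample jar, 35 mm across, 48 mm high, on the bench beyond the jig. Bystander; origin under its centre.
- fitting: Brass and black push-in fitting, 12 x 32 x 14 mm, on the bench between the two levers at the right end of the jig. Bystander; origin under its centre.
There are look-alikes about, which are no part of the job. There is more than one size of the test_block; the one meant has the size given above.

How it is judged:
By the outcome, as a careful person would: the job done as asked, in the order asked, and still so for the second after the job is handed in, with the robot touching nothing.
It also fails if it takes over 64 s, if anything falls off the work surface, if the arm or the gripper's body presses on something with over 40 N, if the wrist force passes 120 N, or if a joint passes its speed limit or range.

## Working session

There is one attempt and no reset: what is moved stays moved. The work goes in short steps, Python scripts to look and compute and a tool call to move; the robot and the scene stay as the last step left them, time stands still between calls to the robot, and variables do not carry over. Pictures are saved under pics/ and viewed, about 8 in all and at most 12, crops included, and the job is handed in when it is done.

Besides the shell and the picture viewer there is one more tool, called after "Emit:" as name(argument=value, ...) on one line, values as JSON. play_rows: Moves the arm, as the interface text tells. Its arguments: {"type":"object","properties":{"plan":{"type":"array"}},"required":["plan"]}

```bash
mkdir -p pics
python3 - <<'E'
from rig import *
import cv2,numpy as np
print(read_state())
for n in("side","top"):
    im=capture(n);cv2.imwrite(f"pics/{n}0.png",im[:,:,::-1]);p=camera_params(n);print(n,p)
print(camera_params("wrist"))
E
```

```text
{'time_s': 0.0, 'joint_positions': array([-8.40792411e+01,  3.02781462e+01,  8.21570863e+01, -4.04842784e-04,
        6.76892242e+01, -1.02273554e+01]), 'qvel': array([-0.01795022,  0.0401544 , -0.02080068,  0.01489043,  0.02162569,
        0.00647136]), 'tau': array([-9.35920610e-06, -4.40043962e+01, -1.76592153e+01,  6.33513811e-02,
        5.82033175e-02, -1.66176224e-04]), 'position': array([ 0.17376712, -0.59952107,  0.19147662]), 'tcp_rot': array([[ 9.60545236e-01,  2.78123708e-01, -2.30568591e-04],
       [ 2.78123545e-01, -9.60542882e-01,  2.15991697e-03],
       [ 3.79253098e-04, -2.13882450e-03, -9.99997641e-01]]), 'force': array([-0.37710305, -0.12838373,  0.16957703]), 'moment': array([ 0.04433382, -0.01590876,  0.04744546]), 'opening': 1.0007341820267943}
side {'intrinsics': array([[513.28515424,   0.        , 313.71710325],
       [  0.        , 513.28515424, 188.58707938],
       [  0.        ,   0.        ,   1.        ]]), 'k1': 0.029286151390792284, 'R': array([[ 0.93340214, -0.35857851, -0.0134867 ],
       [-0.19578342, -0.47741885, -0.8565863 ],
       [ 0.300714
[... 341 characters left out ...]
       [-0.99092072, -0.01934295, -0.13304875],
       [ 0.13333407, -0.01429115, -0.99096811]]), 't': array([-0.02006158,  0.56641347,  0.85686915])}
{'intrinsics': array([[302.0790932 ,   0.        , 324.62755268],
       [  0.        , 302.0790932 , 194.14857269],
       [  0.        ,   0.        ,   1.        ]]), 'k1': -0.055436289663367805, 'mount': array([[ 9.35315870e-05, -9.53989110e-01, -2.99841239e-01,
         8.36380715e-02],
       [ 9.99999955e-01,  3.58114075e-06,  3.00543093e-04,
         2.36659294e-04],
       [-2.85641064e-04, -2.99841254e-01,  9.53989068e-01,
        -1.92056395e-01],
       [ 0.00000000e+00,  0.00000000e+00,  0.00000000e+00,
         1.00000000e+00]])}
```

View pics/top0.png

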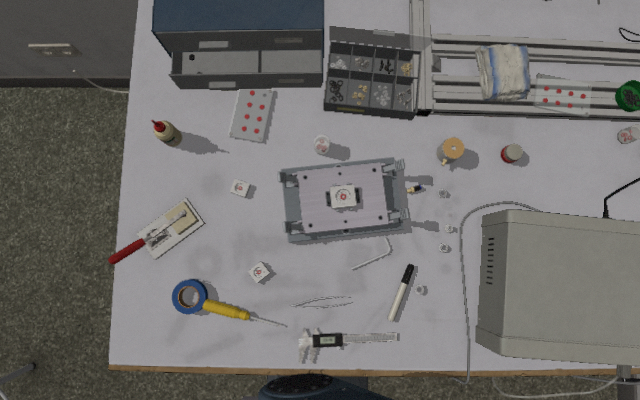

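View pics/side0.png

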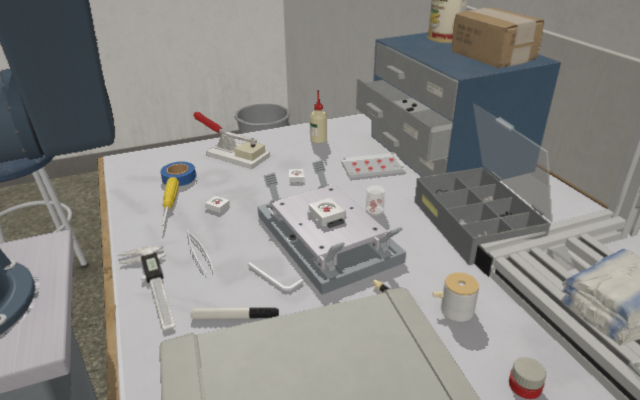

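Top: the jig is at about (343,198), with its levers at the left end near (290,180) and (290,225) and at the right end near (400,175) and (400,220). The jar is at (321,145), the fitting at (415,188) and the hex key at (380,255). Look-alike blocks are at (240,188) and (260,271). I'll zoom in on the jig in both views.

Run:
```python
import cv2,numpy as np
t=cv2.imread("pics/top0.png")[140:260,265:445];s=cv2.imread("pics/side0.png")[155:295,245:415]
cv2.imwrite("pics/c1.png",cv2.resize(t,None,fx=4.4,fy=4.4,interpolation=cv2.INTER_CUBIC))
cv2.imwrite("pics/c2.png",cv2.resize(s,None,fx=4.2,fy=4.2,interpolation=cv2.INTER_CUBIC))
```

```text
(no output)
```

View pics/c1.png

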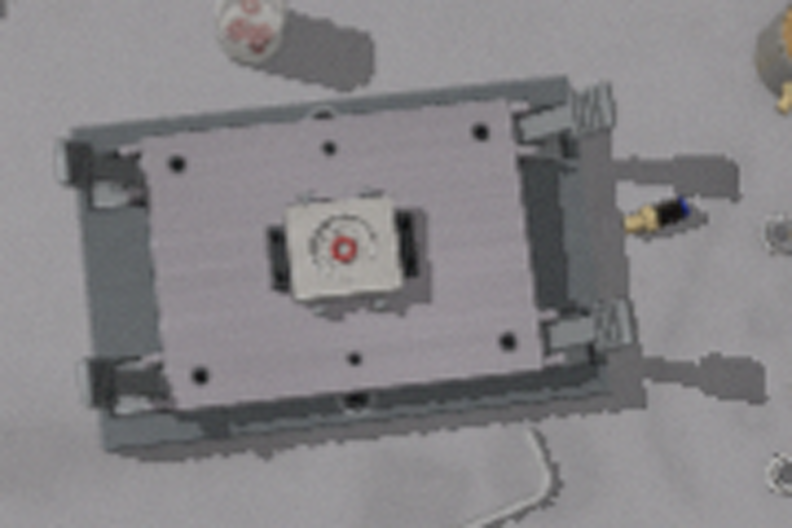

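View pics/c2.png

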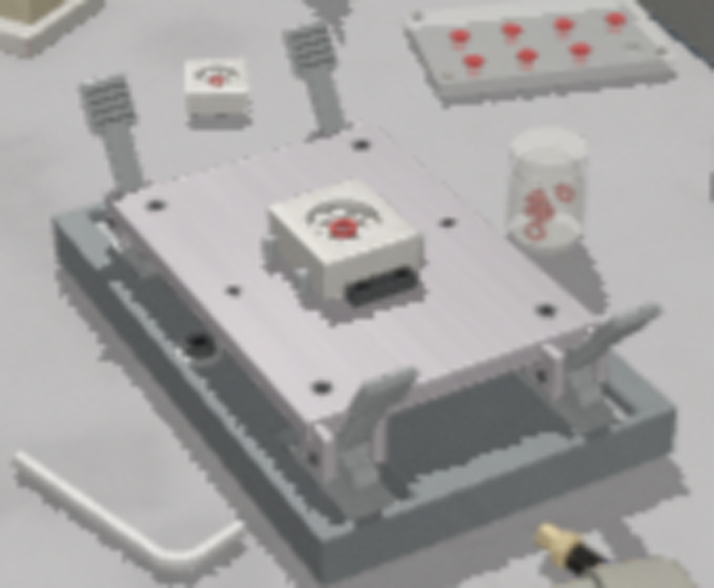

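The top crop shows the screws at a(177,164), b(481,132), c(200,376) and d(508,342). The side crop shows them at a(361,145), b(545,310), c(156,205) and d(321,387). All four levers are up. The block in the nest is the test block, and the small middle screws are not the corner ones. Next I triangulate.

```bash
cat > h.py <<'E'
from rig import *
import cv2,numpy as np
def und(p,c):
    K=c["intrinsics"];q=np.array([(p[0]-K[0,2])/K[0,0],(p[1]-K[1,2])/K[1,1]]);u=q.copy()
    for _ in range(10):u=q/(1+c["k1"]*u@u)
    return u
def tri(p1,p2):
    A=[];b=[]
    for p,n in((p1,"top"),(p2,"side")):
        c=camera_params(n);R=c["R"];t=c["t"];u=und(p,c)
        for i in(0,1):A.append(R[i]-u[i]*R[2]);b.append(u[i]*t[2]-t[i])
    x,r,_,_=np.linalg.lstsq(np.array(A),np.array(b),rcond=None);return x,np.sqrt(r)
def plane(p,n,z):
    c=camera_params(n);R=c["R"];t=c["t"];d=R.T@np.append(und(p,c),1);o=-R.T@t;return o+d*(z-o[2])/d[2]
def dark(im,p,r=3):
    g=255-im.mean(2);x,y=np.round(p).astype(int);w=g[y-r:y+r+1,x-r:x+r+1];w=np.clip(w-np.median(w)-15,0,None)
    Y,X=np.mgrid[y-r:y+r+1,x-r:x+r+1];return np.array([(w*X).sum(),(w*Y).sum()])/w.sum()
E
python3 - <<'E'
from h import *
T=dict(a=(177,164),b=(481,132),c=(200,376),d=(508,342));S=dict(a=(361,145),b=(545,310),c=(156,205),d=(321,387))
ti=cv2.imread("pics/top0.png").astype(float);si=cv2.imread("pics/side0.png").astype(float)
P={};Q=[]
for k in T:
    pt=dark(ti,(np.array(T[k])+.5)/4.4-.5+[265,140]);ps=dark(si,(np.array(S[k])+.5)/4.2-.5+[245,155])
    x,r=tri(pt,ps);z=plane(pt,"top",.046);zs=plane(ps,"side",.046);P[k]=x;print(k,pt.round(1),ps.round(1),x.round(4),r.round(4),z.round(4),zs.round(4));Q.append((z+zs)[:2]/2)
Q=np.array(Q);m=np.array([[50,72],[50,-72],[-50,72],[-50,-72]])/1e3
c=Q.mean(0);H=m.T@(Q-c);th=np.arctan2(H[0,1]-H[1,0],H[0,0]+H[1,1]);R=np.array([[np.cos(th),-np.sin(th)],[np.sin(th),np.cos(th)]])
print("c",c.round(4),"th",th,np.degrees(th));F=c+m@R.T;print("fit",F.round(4),"res",(F-Q).round(4))
pad=c+(m+np.array([[0,.048],[0,-.048]]*2))@R.T;print("levers",pad.round(4))
print(np.linalg.norm(pad,axis=1))
E
```

```text
a [304.8 176.9] [330.6 189.1] [0.6102 0.035  0.0456] [0.0004] [0.6104 0.0349 0.046 ] [0.6097 0.0344 0.046 ]
b [373.8 169.6] [374.6 228.5] [ 0.6287 -0.1081  0.0457] [0.0001] [ 0.6287 -0.108   0.046 ] [ 0.6284 -0.1085  0.046 ]
c [310.1 225. ] [281.7 203.5] [0.5108 0.0218 0.0459] [0.0004] [0.511  0.0217 0.046 ] [0.5105 0.0217 0.046 ]
d [380.  217.3] [321.2 246.9] [ 0.5293 -0.121   0.0457] [0.0003] [ 0.5295 -0.1211  0.046 ] [ 0.5289 -0.1213  0.046 ]
c [ 0.5696 -0.0433] th 0.1289530057092619 7.388462982667116
fit [[ 0.61    0.0346]
 [ 0.6285 -0.1082]
 [ 0.5108  0.0217]
 [ 0.5293 -0.1211]] res [[-0.0001 -0.0001]
 [-0.      0.    ]
 [ 0.     -0.    ]
 [ 0.0001  0.0001]]
levers [[ 0.6038  0.0822]
 [ 0.6347 -0.1559]
 [ 0.5046  0.0693]
 [ 0.5355 -0.1687]]
[0.60936611 0.65352074 0.50936848 0.56144327]
```

Triangulation gives all four screw heights as 45.6–45.9 mm, and the rectangle fit residual is ≤0.1 mm. Before the traverse I check the height of the grey box.

Run:
```python
from h import *
for t,s in(((507,211),(400,292)),((484,213),(400,292)),((479,352),(163,345))):print(tri(t,s))
```

```text
(array([ 0.53592628, -0.34510613,  0.14049822]), array([0.00088244]))
(array([ 0.54372022, -0.31650939,  0.11082597]), array([0.01272813]))
(array([ 0.27687882, -0.29682712,  0.1128521 ]), array([0.00101709]))
```

Emit:
play_rows(plan=[[[0, 0, 1, 0, 0, 0, -1], [0, 0, 1, 0, 0, 0, -1], [0, 0, 1, 0, 0, -0.024, -1], [0, 0, 0.5, 0, 0, -0.024, -1]]])

```text
time_s: 0.5
position: [0.1741, -0.6018, 0.3725]
tcp_rot: [[0.992, 0.128, 0.001], [0.128, -0.992, -0.007], [-0.0, 0.007, -1.0]]
force: [0.5, -0.7, 0.4]
opening: 0.72
```

Emit:
play_rows(plan=[[[0.592, 0.8, 0, 0, 0, 0, -1], [0.592, 0.8, 0, 0, 0, 0, -1], [0.592, 0.8, 0, 0, 0, 0, -1], [0.592, 0.8, 0, 0, 0, 0, -1], [0.592, 0.8, 0, 0, 0, 0, -1], [0.592, 0.8, 0, 0, 0, 0, -1], [0.592, 0.8, 0, 0, 0, 0, -1], [0.592, 0.8, 0, 0, 0, 0, -1], [0.592, 0.8, 0, 0, 0, 0, -1], [0.592, 0.8, 0, 0, 0, 0, -1], [0.592, 0.8, 0, 0, 0, 0, -1], [0.592, 0.8, 0, 0, 0, 0, -1]]])

```text
time_s: 1.7
position: [0.5296, -0.1183, 0.3671]
tcp_rot: [[0.991, 0.131, -0.001], [0.131, -0.991, 0.0], [-0.001, -0.0, -1.0]]
force: [0.5, -0.7, 0.5]
opening: 0.007
```

Emit:
play_rows(plan=[[[0, 0, -1, 0, 0, 0, -1], [0, 0, -1, 0, 0, 0, -1], [0, 0, -1, 0, 0, 0, -1], [0, 0, -1, 0, 0, 0, -1], [0, 0, -1, 0, 0, 0, -1], [0, 0, 0, 0, 0, 0, -1], [0, 0, 0, 0, 0, 0, -1], [0, 0, 0, 0, 0, 0, -1]]])

```text
time_s: 2.5
position: [0.5313, -0.1213, 0.1202]
tcp_rot: [[0.991, 0.131, 0.005], [0.131, -0.991, -0.002], [0.005, 0.003, -1.0]]
force: [0.3, -0.1, 0.9]
opening: 0.005
```

Emit:
play_rows(plan=[[[0, 0, -0.6, 0, 0, 0, -1], [0, 0, -0.6, 0, 0, 0, -1], [0, 0, 0, 0, 0, 0, -1], [0, 0, 0, 0, 0, 0, -1], [0, 0, 0, 0, 0, 0, -1]]])

```text
time_s: 3.0
position: [0.5311, -0.1212, 0.0601]
tcp_rot: [[0.991, 0.131, 0.005], [0.131, -0.991, -0.002], [0.005, 0.003, -1.0]]
force: [0.4, -0.2, 0.8]
opening: 0.002
```

Emit:
play_rows(plan=[[[0, 0, -0.04, 0, 0, 0, -1], [0, 0, -0.04, 0, 0, 0, -1], [0, 0, -0.04, 0, 0, 0, -1], [0, 0, -0.04, 0, 0, 0, -1], [0, 0, 0, 0, 0, 0, -1], [0, 0, 0, 0, 0, 0, -1]]])

```text
time_s: 3.6
position: [0.5289, -0.1202, 0.0492]
tcp_rot: [[0.991, 0.131, -0.0], [0.131, -0.991, 0.0], [-0.0, -0.0, -1.0]]
force: [0.4, -0.1, -0.3]
opening: 0.004
```

Emit:
play_rows(plan=[[[0, 0, -0.02, 0, 0, 0, -1], [0, 0, -0.02, 0, 0, 0, -1], [0, 0, -0.02, 0, 0, 0, -1], [0, 0, 0, 0, 0, 0, -1], [0, 0, 0, 0, 0, 0, -1]]])

```text
time_s: 4.1
position: [0.529, -0.1203, 0.0464]
tcp_rot: [[0.991, 0.131, -0.0], [0.131, -0.991, 0.0], [-0.0, -0.0, -1.0]]
force: [-0.0, 0.9, 0.1]
opening: 0.004
```

Emit:
play_rows(plan=[[[0, 0, -0.02, 0, 0, 0, -1], [0, 0, 0, 0, 0, 0, -1], [0, 0, 0, 0, 0, 0, -1]]])

```text
time_s: 4.4
position: [0.529, -0.1203, 0.0454]
tcp_rot: [[0.991, 0.131, -0.0], [0.131, -0.991, 0.0], [-0.0, -0.0, -1.0]]
force: [0.2, 0.4, -0.2]
opening: 0.005
```

Emit:
play_rows(plan=[[[0, 0, -0.02, 0, 0, 0, -1], [0, 0, 0, 0, 0, 0, -1], [0, 0, 0, 0, 0, 0, -1]]])

```text
time_s: 4.7
position: [0.529, -0.1203, 0.0444]
tcp_rot: [[0.991, 0.131, -0.0], [0.131, -0.991, 0.0], [-0.0, -0.0, -1.0]]
force: [0.9, 0.1, -1.1]
opening: 0.009
```

Emit:
play_rows(plan=[[[0, 0, -0.02, 0, 0, 0, -1], [0, 0, 0, 0, 0, 0, -1], [0, 0, 0, 0, 0, 0, -1]]])

```text
time_s: 5.0
position: [0.529, -0.1203, 0.0434]
tcp_rot: [[0.991, 0.131, -0.0], [0.131, -0.991, 0.0], [-0.0, -0.0, -1.0]]
force: [0.6, 0.7, 0.5]
opening: 0.002
```

Emit:
play_rows(plan=[[[0, 0, -0.02, 0, 0, 0, -1], [0, 0, 0, 0, 0, 0, -1], [0, 0, 0, 0, 0, 0, -1]]])

```text
time_s: 5.3
position: [0.529, -0.1203, 0.0424]
tcp_rot: [[0.991, 0.131, -0.0], [0.131, -0.991, 0.0], [-0.0, -0.0, -1.0]]
force: [-0.5, 0.3, 1.0]
opening: 0.004
```

Emit:
play_rows(plan=[[[0, 0, -0.02, 0, 0, 0, -1], [0, 0, 0, 0, 0, 0, -1], [0, 0, 0, 0, 0, 0, -1]]])

```text
time_s: 5.6
position: [0.529, -0.1203, 0.0414]
tcp_rot: [[0.991, 0.131, -0.0], [0.131, -0.991, 0.0], [-0.0, -0.0, -1.0]]
force: [-0.4, 0.1, -0.1]
opening: 0.002
```

There is no force at 41 mm, below the plate top, so I look before going further.

Run:
```python
from h import *
s=capture("side")[150:310,230:430];w=capture("wrist");st=read_state();print(st["position"],st["force"],st["joint_positions"])
s=cv2.resize(s,(500,400),interpolation=cv2.INTER_CUBIC);w=w[100:400,170:470];w=cv2.resize(w,(300,300))
o=np.zeros((400,800,3),np.uint8);o[:,:500]=s;o[:300,500:]=w
cv2.imwrite("pics/e1.png",o[:,:,::-1])
```

```text
[ 0.5290253  -0.12032687  0.04144503] [ 0.25642529 -0.62534941 -0.02306796] [-2.46193781e+01  3.69308188e+01  1.00998163e+02 -7.24507652e-04
  4.20709745e+01  5.78759449e+01]
```

View pics/e1.png

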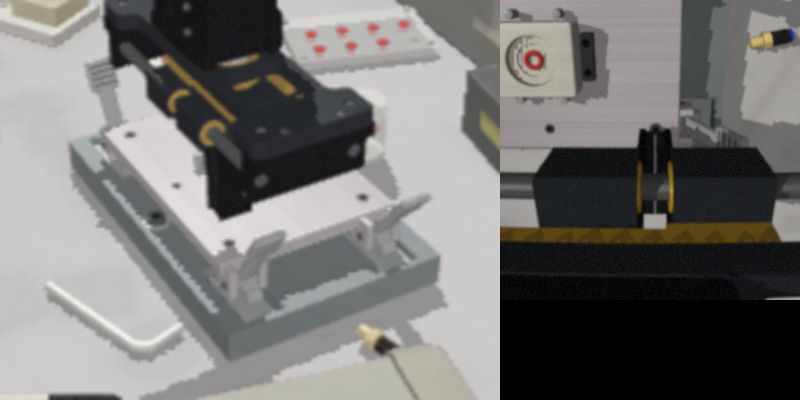

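```bash
cat >> h.py <<'E'
def proj(X,n):
    c=camera_params(n);x=c["R"]@X+c["t"];u=x[:2]/x[2];u=u*(1+c["k1"]*u@u);K=c["intrinsics"];return u*K[0,0]+K[:2,2]
def projw(X,st):
    c=camera_params("wrist");M=c["mount"];Xt=st["tcp_rot"].T@(X-st["position"]);x=M[:3,:3].T@(Xt-M[:3,3]);u=x[:2]/x[2];u=u*(1+c["k1"]*u@u);K=c["intrinsics"];return u*K[0,0]+K[:2,2]
E
python3 - <<'E'
from h import *
st=read_state();p=st["position"]
q=(proj(p,"side")-[230,150])*2.5;print("tcp side composite",q)
for dz in(.005,.01,.02,.03):print(dz,(proj(p+[0,0,dz],"side")-[230,150])*2.5)
print("tcp wrist comp",projw(p,st)-[170,100]+[500,0])
for k,X in dict(a=(.61,.0346,.0457),b=(.6285,-.1082,.0457),d=(.5293,-.1211,.0457)).items():print(k,projw(np.array(X),st)-[170,100]+[500,0])
E
```

```text
tcp side composite [227.56411208 247.12866386]
0.005 [227.51434187 240.75521697]
0.01 [227.46428041 234.34129121]
0.02 [227.36327263 221.39033663]
0.03 [227.26106623 208.27240595]
tcp wrist comp [654.36995424 126.37680627]
a [417.84757801 -25.54409988]
b [656.00593893 -29.66196668]
d [655.55235552 128.66666175]
```

Run:
```python
from h import *
s=capture("side")[190:265,285:360];st=read_state();w=capture("wrist")[180:260,285:365];t=capture("top")[150:250,280:420]
print(st["time_s"],st["position"])
for k in (0,.01,.02,.03):print(k,projw(st["position"]+np.array([0,0,k]),st)-[285,180])
f=lambda i,w,h:cv2.resize(i,(w,h),interpolation=cv2.INTER_CUBIC)
cv2.imwrite("pics/e2.png",np.hstack([f(s,400,400),f(w,400,400)])[:,:,::-1])
```

```text
5.75 [ 0.52901602 -0.12031444  0.04145142]
0 [39.36996046 46.37681303]
0.01 [39.36082132 52.4673333 ]
0.02 [39.35078075 59.1659156 ]
0.03 [39.3397005  66.56710011]
```

View pics/e2.png

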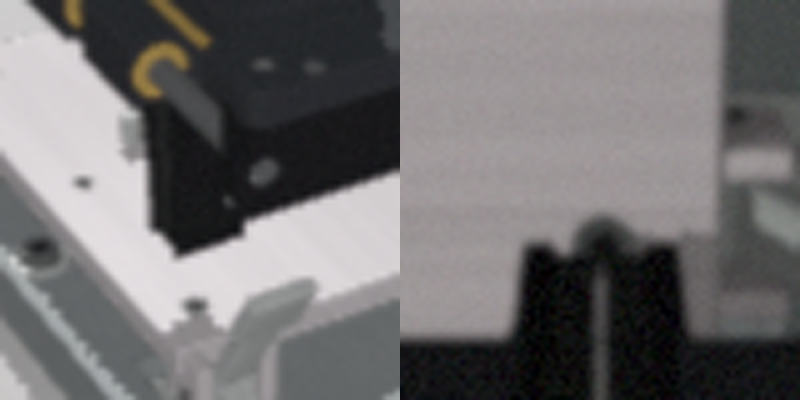

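The composite and crop show that the shut fingers end well short of the reported TCP. Screw d is visible at side (322,247), and the tip's lower edge is at about (322,236), roughly 20 mm above the plate. The pose itself is right, because screw d projects correctly in the wrist view. I continue down carefully and watch the force.

Emit:
play_rows(plan=[[[0, 0.01, -0.06, 0, 0, 0, -1], [0, -0.01, -0.06, 0, 0, 0, -1], [0, 0, -0.06, 0, 0, 0, -1], [0, 0, -0.06, 0, 0, 0, -1], [0, 0, 0, 0, 0, 0, -1], [0, 0, 0, 0, 0, 0, -1]]])

```text
time_s: 6.45
position: [0.5289, -0.1203, 0.0292]
tcp_rot: [[0.991, 0.131, -0.0], [0.131, -0.991, 0.0], [-0.0, -0.0, -1.0]]
force: [-0.3, -0.5, 0.2]
opening: 0.005
```

Emit:
play_rows(plan=[[[0, 0, -0.03, 0, 0, 0, -1], [0, 0, 0, 0, 0, 0, -1], [0, 0, -0.03, 0, 0, 0, -1], [0, 0, 0, 0, 0, 0, -1], [0, 0, 0, 0, 0, 0, -1]]])

```text
time_s: 6.95
position: [0.529, -0.1203, 0.0264]
tcp_rot: [[0.991, 0.131, -0.0], [0.131, -0.991, 0.0], [-0.0, -0.0, -1.0]]
force: [-0.7, 0.6, 0.3]
opening: 0.003
```

Run:
```python
from h import *
s=capture("side")[175:265,265:385];st=read_state();w=capture("wrist")[180:260,285:365]
f=lambda i,w,h:cv2.resize(i,(w,h),interpolation=cv2.INTER_CUBIC)
cv2.imwrite("pics/e3.png",np.hstack([f(s,533,400),f(w,260,400*65//100*100//65)])[:,:,::-1])
```

```text
(no output)
```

View pics/e3.png

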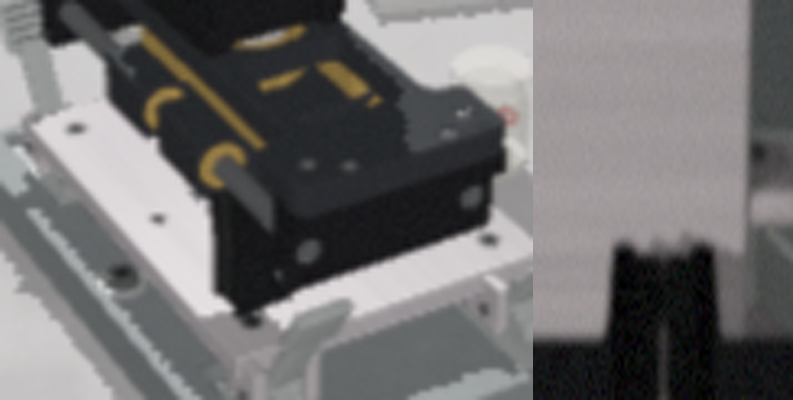

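Run:
```python
from h import *
st=read_state();R=st["tcp_rot"];p=st["position"]
for z in(0,-.019,-.07,-.1):
  for x,y in((.0095,.015),(.0095,-.015),(-.0095,.015),(-.0095,-.015)) if z>-.05 else ((.0375,.095),(.0375,-.095),(-.0375,.095),(-.0375,-.095),(.095,.0375),(.095,-.0375),(-.095,.0375),(-.095,-.0375)):
    print((x,y,z),((proj(p+R@np.array([x,y,z]),"side")-[265,175])*400/90).round(),(projw(p+R@np.array([x,y,z]),st)-[285,180]).round(1))
```

```text
(0.0095, 0.015, 0) [294. 377.] [61.4 33.5]
(0.0095, -0.015, 0) [252. 331.] [17.3 33.5]
(-0.0095, 0.015, 0) [247. 394.] [60.8 58.9]
(-0.0095, -0.015, 0) [206. 347.] [17.9 58.9]
(0.0095, 0.015, -0.019) [294. 334.] [63.5 44.6]
(0.0095, -0.015, -0.019) [252. 289.] [15.2 44.6]
(-0.0095, 0.015, -0.019) [246. 351.] [62.8 71.9]
(-0.0095, -0.015, -0.019) [205. 305.] [15.9 71.9]
(0.0375, 0.095, -0.07) [499. 315.] [253.   30.9]
(0.0375, -0.095, -0.07) [212.  48.] [-174.5   30.9]
(-0.0375, 0.095, -0.07) [293. 390.] [220.3 164.7]
(-0.0375, -0.095, -0.07) [ 32. 100.] [-141.7  164.7]
(0.095, 0.0375, -0.07) [542. 176.] [ 137.8 -110.5]
(0.095, -0.0375, -0.07) [423.  77.] [ -59.4 -110.5]
(-0.095, 0.0375, -0.07) [ 40. 345.] [103.5 243.2]
(-0.095, -0.0375, -0.07) [-53. 224.] [-24.8 243.2]
(0.0375, 0.095, -0.1) [504. 237.] [307.4  60.6]
(0.0375, -0.095, -0.1) [211. -22.] [-229.    60.6]
(-0.0375, 0.095, -0.1) [294. 310.] [256.5 215.3]
(-0.0375, -0.095, -0.1) [27. 29.] [-178.   215.3]
(0.095, 0.0375, -0.1) [547. 102.] [ 170.3 -120.2]
(0.095, -0.0375, -0.1) [426.   6.] [ -92.1 -120.2]
(-0.095, 0.0375, -0.1) [ 35. 267.] [114.6 300.9]
(-0.095, -0.0375, -0.1) [-60. 149.] [-36.  300.9]
```

In this view the whole gripper, both tip and body end, sits about 30 mm further back than the stated TCP. The tip is therefore still about 13 mm above the plate and the body is clear of the levers. I continue down.

Emit:
play_rows(plan=[[[0, -0.01, -0.06, 0, 0, 0, -1], [0, 0, -0.06, 0, 0, 0, -1], [0, 0, -0.04, 0, 0, 0, -1], [0, 0, 0, 0, 0, 0, -1], [0, 0, 0, 0, 0, 0, -1]]])

```text
time_s: 7.55
position: [0.529, -0.1208, 0.0183]
tcp_rot: [[0.991, 0.131, -0.0], [0.131, -0.991, 0.0], [-0.0, -0.0, -1.0]]
force: [-0.4, -0.3, 0.4]
opening: 0.008
```

Emit:
play_rows(plan=[[[0, 0, -0.02, 0, 0, 0, -1], [0, 0, 0, 0, 0, 0, -1], [0, 0, -0.02, 0, 0, 0, -1], [0, 0, 0, 0, 0, 0, -1], [0, 0, 0, 0, 0, 0, -1]]])

```text
time_s: 8.05
position: [0.529, -0.1208, 0.0164]
tcp_rot: [[0.991, 0.131, -0.0], [0.131, -0.991, 0.0], [-0.0, -0.0, -1.0]]
force: [-0.9, 0.0, -0.2]
opening: 0.005
```

Emit:
play_rows(plan=[[[0, 0, -0.02, 0, 0, 0, -1], [0, 0, 0, 0, 0, 0, -1], [0, 0, 0, 0, 0, 0, -1]]])

```text
time_s: 8.35
position: [0.529, -0.121, 0.0156]
tcp_rot: [[0.991, 0.131, 0.0], [0.131, -0.991, -0.0], [0.0, 0.0, -1.0]]
force: [-0.9, -1.8, 2.5]
opening: 0.006
```

Emit:
play_rows(plan=[[[0, 0, -0.02, 0, 0, 0, -1], [0, 0, 0, 0, 0, 0, -1], [0, 0, 0, 0, 0, 0, -1]]])

```text
time_s: 8.65
position: [0.5288, -0.1211, 0.0146]
tcp_rot: [[0.991, 0.131, -0.0], [0.131, -0.991, -0.0], [-0.0, 0.0, -1.0]]
force: [-2.5, -2.2, 4.1]
opening: 0.009
```

Emit:
play_rows(plan=[[[0, 0, -0.02, 0, 0, 0, -1], [0, 0, 0, 0, 0, 0, -1], [0, 0, 0, 0, 0, 0, -1]]])

```text
time_s: 8.95
position: [0.5287, -0.1213, 0.0137]
tcp_rot: [[0.991, 0.131, -0.0], [0.131, -0.991, -0.001], [-0.001, 0.0, -1.0]]
force: [-2.1, -3.5, 6.0]
opening: 0.006
```

Emit:
play_rows(plan=[[[0, 0, -0.02, 0, 0, 0, -1], [0, 0, 0, 0, 0, 0, -1], [0, 0, 0, 0, 0, 0, -1]]])

```text
time_s: 9.25
position: [0.5286, -0.1214, 0.0132]
tcp_rot: [[0.991, 0.131, -0.001], [0.131, -0.991, -0.001], [-0.001, 0.001, -1.0]]
force: [-4.8, -2.9, 9.6]
opening: 0.005
```

Emit:
play_rows(plan=[[[0, 0, -0.02, 0, 0, 0, -1], [0, 0, 0, 0, 0, 0, -1], [0, 0, 0, 0, 0, 0, -1]]])

```text
time_s: 9.55
position: [0.5286, -0.1214, 0.013]
tcp_rot: [[0.991, 0.131, -0.0], [0.131, -0.991, -0.001], [-0.0, 0.001, -1.0]]
force: [-5.9, -2.7, 16.2]
opening: 0.001
```

The corner gave from about 16.0 to 13.2 mm at 3–6 N, then hit a hard stop. I check for tilt by looking at how the screws' pixels have shifted in the image.

Run:
```python
from h import *
im=capture("side");print(read_state()["force"],read_state()["position"]);g0=cv2.imread("pics/side0.png")[:,:,::-1]
def tm(c,r=5):
    x,y=c;T=np.ascontiguousarray(g0[y-r:y+r+1,x-r:x+r+1]);S=np.ascontiguousarray(im[y-r-6:y+r+7,x-r-6:x+r+7]);m=cv2.matchTemplate(S,T,5);_,v,_,l=cv2.minMaxLoc(m);return v,l[0]-6,l[1]-6
for k,c in dict(a=(331,189),b=(375,228),c=(282,203),d=(321,247),mid=(300,224),mid2=(351,208)).items():
    print(k,tm(c),dark(im.astype(float),c).round(2),dark(g0.astype(float),c).round(2))
cv2.imwrite("pics/s_press.png",im[:,:,::-1])
```

```text
[-5.5736437  -3.18390314 14.88721579] [ 0.52861252 -0.12141503  0.01302857]
a (0.3156543970108032, -6, -1) [330.24 186.98] [330.56 189.07]
b (0.3316251337528229, -5, 4) [373.11 228.26] [374.65 228.51]
c (0.9565951824188232, 0, 0) [281.33 203.81] [281.69 203.47]
d (0.3469019830226898, -2, 3) [nan nan] [321.2 246.9]
mid (0.6989901661872864, -1, 1) [299.92 224.88] [300.18 223.79]
mid2 (0.20245063304901123, -2, -6) [nan nan] [351.18 207.58]h.py:17: RuntimeWarning: invalid value encountered in divide
  Y,X=np.mgrid[y-r:y+r+1,x-r:x+r+1];return np.array([(w*X).sum(),(w*Y).sum()])/w.sum()
```

Corner c's screw stayed put, the near-middle screw sank about 1 px (roughly 2 mm) and screw a rose about 2 px. Corner d is the one that rocks. I lift off and go above lever d.

Emit:
play_rows(plan=[[[0, 0, 0.1, 0, 0, 0, -1], [0, 0, 0.4, 0, 0, 0, -1], [0, 0, 0.6, 0, 0, 0, -1], [0, 0, 0.5, 0, 0, 0, -1], [0.06, -0.48, 0, 0, 0, 0, -1], [0.07, -0.48, 0, 0, 0, 0, -1], [0, 0, 0, 0, 0, 0, -1], [0, 0, 0, 0, 0, 0, -1]]])

```text
time_s: 10.4
position: [0.5353, -0.1684, 0.0909]
tcp_rot: [[0.992, 0.129, -0.001], [0.129, -0.992, 0.001], [-0.0, -0.001, -1.0]]
force: [0.0, 0.3, -0.4]
opening: 0.009
```

Run:
```python
from h import *
s=capture("side");t=capture("top");st=read_state();print(st["position"],st["force"])
f=lambda i:cv2.resize(i,(400,400),interpolation=cv2.INTER_CUBIC)
cv2.imwrite("pics/e4.png",np.hstack([f(s[160:290,280:410]),f(t[140:260,330:450])])[:,:,::-1])
```

```text
[ 0.5347427  -0.16747923  0.09079874] [-0.09894755  0.60030539 -0.20173378]
```

View pics/e4.png

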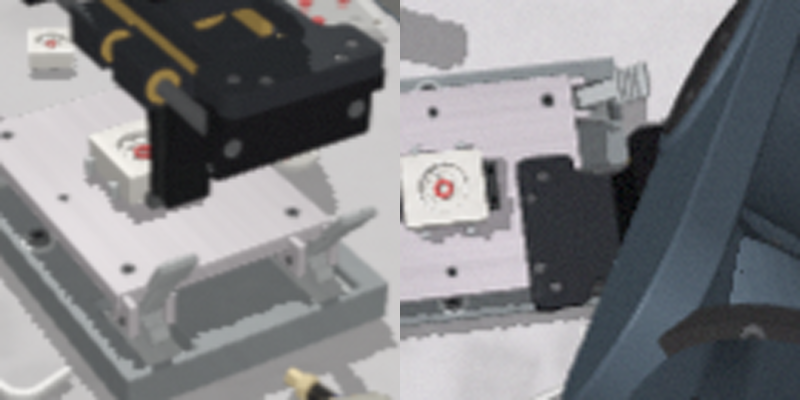

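The tip is at side px (338,227), directly above lever d's end at (340,245), with about 35 mm of clearance as expected. I press down.

Emit:
play_rows(plan=[[[0, 0, -0.2, 0, 0, 0, -1], [0, 0, -0.2, 0, 0, 0, -1], [0, 0, -0.15, 0, 0, 0, -1], [0, 0, -0.1, 0, 0, 0, -1], [0, 0, -0.1, 0, 0, 0, -1], [0, 0, -0.1, 0, 0, 0, -1], [0, 0, 0, 0, 0, 0, -1]]])

```text
time_s: 11.2
position: [0.5349, -0.1714, 0.0496]
tcp_rot: [[0.991, 0.133, -0.001], [0.133, -0.991, -0.004], [-0.002, 0.004, -1.0]]
force: [-5.2, -6.4, 7.6]
opening: 0.006
```

Emit:
play_rows(plan=[[[0, 0, -0.1, 0, 0, 0, -1], [0, 0, -0.1, 0, 0, 0, -1], [0, 0, -0.1, 0, 0, 0, -1], [0, 0, -0.1, 0, 0, 0, -1], [0, 0, 0, 0, 0, 0, -1]]])

```text
time_s: 11.7
position: [0.5415, -0.1785, 0.0335]
tcp_rot: [[0.991, 0.131, 0.014], [0.131, -0.991, -0.015], [0.012, 0.016, -1.0]]
force: [0.8, -1.2, 1.7]
opening: 0.006
```

Emit:
play_rows(plan=[[[0, 0, 0, 0, 0, 0, -1], [0, 0, 0, 0, 0, 0, -1]]])

```text
time_s: 11.9
position: [0.535, -0.1684, 0.0288]
tcp_rot: [[0.992, 0.13, -0.001], [0.13, -0.992, 0.001], [-0.001, -0.001, -1.0]]
force: [0.4, -0.3, -0.3]
opening: 0.008
```

Run:
```python
from h import *
s=capture("side");w=capture("wrist");st=read_state();print(st["position"],st["force"],st["tcp_rot"][:,2])
f=lambda i:cv2.resize(i,(400,400),interpolation=cv2.INTER_CUBIC)
cv2.imwrite("pics/e5.png",np.hstack([f(s[180:280,285:385]),f(w[120:280,250:410])])[:,:,::-1])
```

```text
[ 0.53473618 -0.16767264  0.0282033 ] [0.28197285 0.03035597 0.25056239] [-0.00179161  0.00146185 -0.99999733]
```

View pics/e5.png

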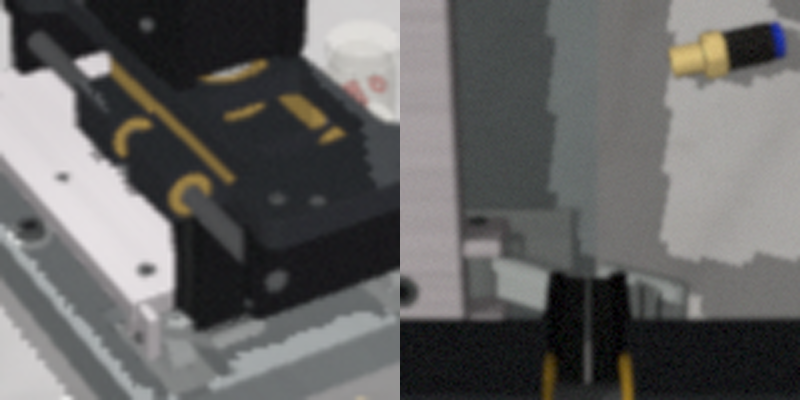

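The lever has swung partly down under the finger and there is no contact now. I continue to flat.

Emit:
play_rows(plan=[[[0, 0, -0.08, 0, 0, 0, -1], [0, 0, -0.08, 0, 0, 0, -1], [0, 0, -0.06, 0, 0, 0, -1], [0, 0, -0.06, 0, 0, 0, -1], [0, 0, -0.06, 0, 0, 0, -1], [0, 0, 0, 0, 0, 0, -1], [0, 0, 0, 0, 0, 0, -1]]])

```text
time_s: 12.7
position: [0.5351, -0.1685, 0.0116]
tcp_rot: [[0.991, 0.13, -0.001], [0.13, -0.991, 0.001], [-0.001, -0.001, -1.0]]
force: [-0.5, 1.2, 0.2]
opening: 0.002
```

Emit:
play_rows(plan=[[[0, 0, -0.04, 0, 0, 0, -1], [0, 0, 0, 0, 0, 0, -1], [0, 0, -0.04, 0, 0, 0, -1], [0, 0, 0, 0, 0, 0, -1], [0, 0, 0, 0, 0, 0, -1]]])

```text
time_s: 13.2
position: [0.5355, -0.1687, 0.0079]
tcp_rot: [[0.991, 0.13, 0.0], [0.13, -0.991, 0.0], [0.0, -0.0, -1.0]]
force: [-0.3, -0.7, 0.1]
opening: 0.005
```

Emit:
play_rows(plan=[[[0, 0, -0.02, 0, 0, 0, -1], [0, 0, 0, 0, 0, 0, -1], [0, 0, -0.02, 0, 0, 0, -1], [0, 0, 0, 0, 0, 0, -1], [0, 0, 0, 0, 0, 0, -1]]])

```text
time_s: 13.7
position: [0.5356, -0.1689, 0.006]
tcp_rot: [[0.991, 0.131, 0.0], [0.131, -0.991, -0.0], [0.0, 0.0, -1.0]]
force: [-0.5, -0.8, 2.7]
opening: 0.007
```

Emit:
play_rows(plan=[[[0, 0, -0.02, 0, 0, 0, -1], [0, 0, 0, 0, 0, 0, -1], [0, 0, 0, 0, 0, 0, -1]]])

```text
time_s: 14.0
position: [0.5357, -0.169, 0.0049]
tcp_rot: [[0.991, 0.131, 0.0], [0.131, -0.991, -0.0], [0.0, 0.0, -1.0]]
force: [0.1, -1.4, 2.0]
opening: 0.005
```

Emit:
play_rows(plan=[[[0, 0, -0.02, 0, 0, 0, -1], [0, 0, 0, 0, 0, 0, -1], [0, 0, 0, 0, 0, 0, -1]]])

```text
time_s: 14.3
position: [0.5358, -0.169, 0.0043]
tcp_rot: [[0.991, 0.131, 0.001], [0.131, -0.991, -0.0], [0.0, 0.0, -1.0]]
force: [-1.7, -2.0, 4.5]
opening: 0.0
```

Emit:
play_rows(plan=[[[0, 0, -0.02, 0, 0, 0, -1], [0, 0, 0, 0, 0, 0, -1], [0, 0, 0, 0, 0, 0, -1]]])

```text
time_s: 14.6
position: [0.5358, -0.1691, 0.004]
tcp_rot: [[0.991, 0.131, 0.001], [0.131, -0.991, -0.001], [0.001, 0.001, -1.0]]
force: [-2.0, -0.7, 10.1]
opening: 0.002
```

The hard stop is at tip height 34 mm, which matches flat. I press slightly firmer, then lift, look, and return to above corner d.

Emit:
play_rows(plan=[[[0, 0, -0.02, 0, 0, 0, -1], [0, 0, 0, 0, 0, 0, -1], [0, 0, 0, 0, 0, 0, -1], [0, 0, 0, 0, 0, 0, -1]]])

```text
time_s: 15.0
position: [0.5358, -0.1691, 0.0038]
tcp_rot: [[0.991, 0.131, 0.001], [0.131, -0.991, -0.001], [0.001, 0.001, -1.0]]
force: [-3.3, -1.0, 16.5]
opening: 0.004
```

Emit:
play_rows(plan=[[[0, 0, 0.1, 0, 0, 0, -1], [0, 0, 0.4, 0, 0, 0, -1], [0, 0, 0.7, 0, 0, 0, -1], [0, 0, 0.5, 0, 0, 0, -1], [-0.06, 0.48, 0, 0, 0, 0, -1], [-0.07, 0.48, 0, 0, 0, 0, -1], [0, 0, 0, 0, 0, 0, -1], [0, 0, 0, 0, 0, 0, -1], [0, 0, 0, 0, 0, 0, -1]]])

```text
time_s: 15.9
position: [0.5294, -0.1213, 0.0866]
tcp_rot: [[0.991, 0.13, 0.0], [0.13, -0.991, -0.0], [0.0, 0.0, -1.0]]
force: [-0.4, -0.6, 0.6]
opening: 0.007
```

Run:
```python
from h import *
s=capture("side");w=capture("wrist");st=read_state();print(st["position"],st["force"])
f=lambda i:cv2.resize(i,(400,400),interpolation=cv2.INTER_CUBIC)
cv2.imwrite("pics/e6.png",np.hstack([f(s[160:290,260:390]),f(w[100:280,230:410])])[:,:,::-1])
```

```text
[ 0.52932978 -0.12159754  0.08666821] [-0.48074319 -0.71488995  1.03426456]
```

View pics/e6.png

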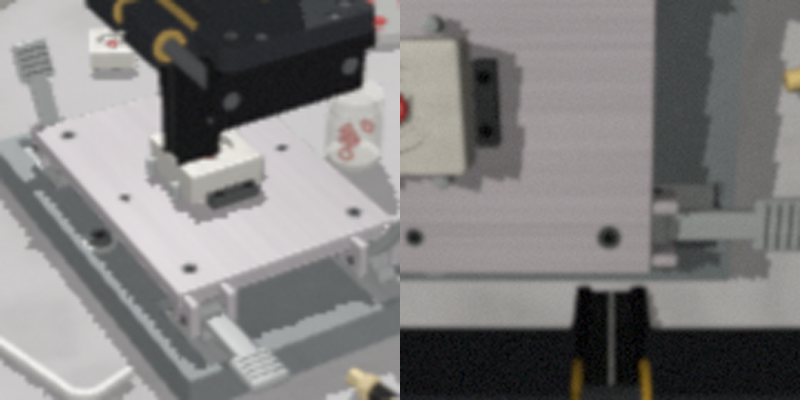

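Lever d lies flat, with its paddle at composite (260,365). Now I press corner d again.

Emit:
play_rows(plan=[[[0, 0, -0.4, 0, 0, 0, -1], [0, 0, -0.4, 0, 0, 0, -1], [0, 0, -0.3, 0, 0, 0, -1], [0, 0, -0.2, 0, 0, 0, -1], [0, 0, -0.06, 0, 0, 0, -1], [0, 0, 0, 0, 0, 0, -1], [0, 0, 0, 0, 0, 0, -1], [0, 0, 0, 0, 0, 0, -1]]])

```text
time_s: 16.8
position: [0.5296, -0.1211, 0.0197]
tcp_rot: [[0.991, 0.131, 0.001], [0.131, -0.991, -0.001], [0.001, 0.001, -1.0]]
force: [-1.4, 0.2, -0.2]
opening: 0.004
```

Emit:
play_rows(plan=[[[0, 0, -0.02, 0, 0, 0, -1], [0, 0, 0, 0, 0, 0, -1], [0, 0, -0.02, 0, 0, 0, -1], [0, 0, 0, 0, 0, 0, -1], [0, 0, 0, 0, 0, 0, -1]]])

```text
time_s: 17.3
position: [0.529, -0.1208, 0.0169]
tcp_rot: [[0.991, 0.131, -0.0], [0.131, -0.991, 0.0], [-0.0, -0.0, -1.0]]
force: [1.1, -0.1, 0.5]
opening: 0.006
```

Emit:
play_rows(plan=[[[0, 0, -0.02, 0, 0, 0, -1], [0, 0, 0, 0, 0, 0, -1], [0, 0, 0, 0, 0, 0, -1]]])

```text
time_s: 17.6
position: [0.5291, -0.1208, 0.0163]
tcp_rot: [[0.991, 0.131, 0.0], [0.131, -0.991, -0.0], [0.0, 0.0, -1.0]]
force: [-0.7, 1.1, 4.5]
opening: 0.007
```

Emit:
play_rows(plan=[[[0, 0, -0.02, 0, 0, 0, -1], [0, 0, 0, 0, 0, 0, -1], [0, 0, 0, 0, 0, 0, -1]]])

```text
time_s: 17.9
position: [0.5291, -0.1209, 0.0162]
tcp_rot: [[0.991, 0.131, 0.001], [0.131, -0.991, -0.0], [0.001, 0.0, -1.0]]
force: [-2.4, 0.7, 11.6]
opening: 0.002
```

It is solid now: 11.6 N at 16.2 mm with no give. I press firmly once more, then retreat.

Emit:
play_rows(plan=[[[0, 0, -0.02, 0, 0, 0, -1], [0, 0, -0.01, 0, 0, 0, -1], [0, 0, 0, 0, 0, 0, -1], [0, 0, 0, 0, 0, 0, -1], [0, 0, 0, 0, 0, 0, -1], [0, 0, 0, 0, 0, 0, -1]]])

```text
time_s: 18.5
position: [0.5292, -0.1209, 0.016]
tcp_rot: [[0.991, 0.131, 0.001], [0.131, -0.991, -0.001], [0.001, 0.001, -1.0]]
force: [-4.3, 1.5, 20.5]
opening: 0.009
```

Emit:
play_rows(plan=[[[0, 0, 0.1, 0, 0, 0, -1], [0, 0, 0.4, 0, 0, 0, -1], [0, 0, 0.7, 0, 0, 0, -1], [0, 0, 0.9, 0, 0, 0, -1], [0, 0, 0.9, 0, 0, 0, -1], [0, 0, 0.9, 0, 0, 0, -1], [-0.6, -0.7, 0, 0, 0, 0, -1], [-0.6, -0.7, 0, 0, 0, 0, -1], [-0.6, -0.7, 0, 0, 0, 0, -1], [-0.3, -0.7, 0, 0, 0, 0, -1], [0, 0, 0, 0, 0, 0, -1], [0, 0, 0, 0, 0, 0, -1]]])

```text
time_s: 19.7
position: [0.4236, -0.2613, 0.2081]
tcp_rot: [[0.992, 0.128, -0.0], [0.128, -0.992, 0.001], [-0.0, -0.001, -1.0]]
force: [0.6, 0.2, 0.2]
opening: 0.01
```

Run:
```python
from h import *
s=capture("side");t=capture("top");st=read_state();print(st["position"],st["force"],st["time_s"])
f=lambda i:cv2.resize(i,(400,400),interpolation=cv2.INTER_CUBIC)
cv2.imwrite("pics/e7.png",np.hstack([f(s[150:300,250:400]),f(t[120:270,270:420])])[:,:,::-1])
```

```text
[ 0.42408345 -0.25984885  0.20810195] [-0.81358276  0.52276869  0.0252456 ] 19.8
```

View pics/e7.png

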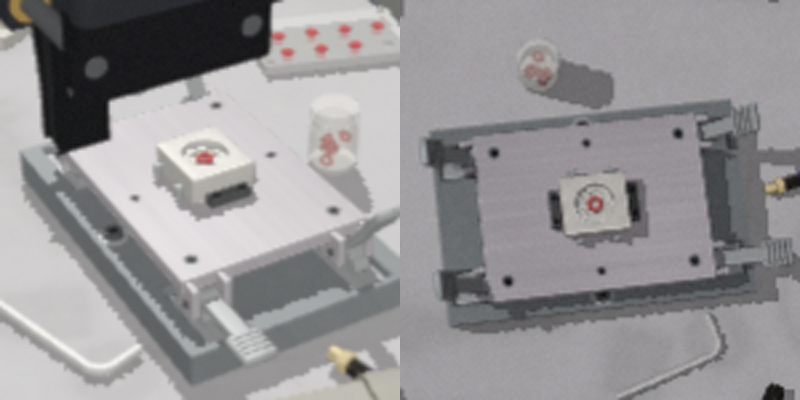

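Lever d is flat and levers a, b and c are up. The block is in its nest, and the jar, key and fitting are where they were. I hand in.

```bash
python3 -c "
from rig import *
print(hand_in())"
```

```text
the job is handed in; nothing more can be done
None
```

The worn corner was d (near right), the first one I pressed. Its lever is now flat, the corner no longer rocks, and the job is handed in at about 20 s.

- **First press on d:** the corner sank about 3 mm at 3–6 N, then stopped hard. In the side view the opposite screw rose about 2 px. I did not press a, b or c.
- **Lever d:** I pressed it down until it stopped at 34 mm high, with 16.5 N on it. On the way down the finger was deflected a few millimetres sideways and the lever swung ahead of it. I carried on down until it was flat.
- **Second press on d:** it took 20.5 N with only about 0.3 mm of movement.
- **Last pictures:** lever d is flat and the other three are up. The test block is in its nest, and the jar, hex key and fitting look unmoved. The gripper was clear of everything. I compared these by eye, not by measurement.
- **Disagreement with the text:** the real fingertips ended about 30 mm short of the reported TCP, seen in the pictures and in the heights at which they touched. I found the plate and lever heights by touch instead.

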